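# Stamp an insulator with the spring stamp

### The job

Stamp the white insulator's brass cap: pull the spring stamp's red handle straight up until it latches and let go, then set the white insulator down (do not drop it) so that it stands free and still on the anvil with its foot wholly inside the dark circle, and press the yellow trigger so that the stamp fires down onto the cap. Keep the insulator upright, leave it standing under the stamp, and leave the brown insulator and everything else on the bench where they are.

Things in the scene. Friction and masses are not known exactly. Their poses are not given: they have to be found in the camera images.
- stamp: blue spring stamp, fixed to the bench. Origin on the bench, under the striker's vertical axis; z up, x to its rear (its open front faces -x), y to the trigger's side. Base plate 200 x 140 x 20 mm (x -70 to 130, y -70 to 70); round steel anvil, 60 mm across, on the axis, top at z = 25; column at the rear (x 75 to 115, y -30 to 30, up to z = 235)
- head (a point): on the striker's axis, at the underside of the stamp's head, which overhangs the anvil: x -24 to 24, y -25 to 25, from 185 to 235 mm above the bench, joined to the column behind. It leaves no room for an upright tool: bring the insulator in from the front or from between front and -y side, the tool leaning 40 to 50 degrees from vertical, its body away from the head
- anvil (a point): centre of the anvil's top face, axes as the stamp's. A dark circle 49 mm across is drawn round it: the insulator's foot (28 mm) must stand wholly inside, i.e. within 10 mm of the centre
- handle (a point): centre of the red T handle on top of the striker: a horizontal bar 90 mm long (along the stamp's y), 18 mm wide (x) and 18 mm high. At rest its centre is 260 mm above the bench, its underside 16 mm above the head's top face; it goes straight up and down with the striker
- nose (a point): centre of the flat lower face of the striker's nose (dark steel, 18 mm across). At rest 107 mm above the bench, 172 mm when latched: 57 mm above the cap of an insulator on the anvil
- striker (a joint): height of the striker above its lowest position, m; 0 at rest (nothing under the nose), at most 0.075. A spring pulls it down: about 7 N of pull at 0, 12 N at the top. The sear snaps in once it has been raised past 0.066; let go, it then stays latched at about 0.065. Fired onto an insulator standing on the anvil it comes to rest on the cap at about 0.008
- trigger (a joint): angle of the trigger lever, rad: 0 as it stands (sear engaged), positive with the pad pressed down, at most 0.35, sprung back to 0. With the striker latched the sear lets go at about 0.08 to 0.10 rad; pressing takes 2 to 5 N
- trigger_pad (a point): centre of the top face of the yellow trigger pad, 30 mm (x) by 34 mm (y), 110 mm from the striker's axis on the stamp's +y side and 180 mm above the bench. Press it straight down: about 8 mm of travel fires the stamp, the full travel is 30 mm
- insulator: white ceramic stand-off insulator, loose, standing on the bench, 90 mm high, about 0.22 kg, top-heavy (centre of mass about 61 mm up). Origin at the centre of its foot's underside, z up its axis. Aluminium foot 28 mm across and 8 mm high; stem 20 mm across up to 38 mm; ribbed head 44 mm across from 48 to 82 mm (grip it here); brass cap 36 mm across from 82 to 90 mm
- brown_insulator: red-brown insulator of the same shape and size, with an aluminium cap that already bears a dark mark: not to be touched. Same origin and axes. The two may stand in each other's places
- bottle: bystander: white plastic bottle with orange cap, 60 mm across, 150 mm high, origin under its centre
- mug: bystander: blue mug, 80 mm across, 90 mm high, origin under its centre
- solder_reel: bystander: grey reel, 64 mm across, 45 mm high, origin under its centre
- jar: bystander: glass jar with blue lid, 64 mm across, 70 mm high, origin under its centre
- screwdriver: bystander: red-handled screwdriver lying on the bench between robot and stamp, 190 mm long, about 30 mm high, x along it, origin at its middle
- wrench: bystander: steel wrench lying flat on the bench, 160 mm long, x along it, origin at its middle

How it is judged:
On the way, in this order (a step that is already met when the one before it is completed fails the run):
1. the striker is latched up with nothing holding it: above 0.060 m, fingers off the stamp (value of joint striker above 0.06 m and contact force between the fingers and stamp below 0.3 N), for 0.3 s.
2. with the striker latched, the white insulator stands free and still on the anvil: within 10 mm of its centre, foot on the face within 4 mm, tilt under 0.06 rad, fingers off it (value of joint striker above 0.06 m and horizontal distance between insulator and anvil below 0.01 m and z of insulator in the frame of anvil between -0.004 and 0.004 m and angle between insulator's own z axis and vertical below 0.06 rad and linear speed of insulator below 0.02 m/s and contact force between the fingers and insulator below 0.3 N), for 0.5 s.
3. the stamp has fired: the striker is down, below 0.020 m (value of joint striker below 0.02 m), for 0.05 s.
At the end, for the whole second after the job is handed in: The striker's nose rests on the brass cap (striker between 0.004 and 0.013 m), the white insulator stands still and upright on the anvil (within 12 mm of its centre, within 4 mm of its face, tilt under 0.06 rad), and the trigger is back up (under 0.06 rad) (value of joint striker between 0.004 and 0.013 m and horizontal distance between insulator and anvil below 0.012 m and z of insulator in the frame of anvil between -0.004 and 0.004 m and angle between insulator's own z axis and vertical below 0.06 rad and linear speed of insulator below 0.02 m/s and contact force between stamp and insulator above 1 N and value of joint trigger below 0.06 rad); the robot touches nothing.
It fails at once if the white insulator is tipped by more than 0.5 rad (angle between insulator's own z axis and vertical above 0.5 rad).
It fails at once if the white insulator is let go over the anvil with its foot more than 10 mm above it (dropped) (horizontal distance between insulator and anvil below 0.03 m and z of insulator in the frame of anvil above 0.01 m and contact force between the fingers and insulator below 0.2 N).
It fails at once if the brown insulator is moved by more than 20 mm or tipped (distance of brown_insulator from where it was at the start of the episode above 0.02 m or angle between brown_insulator's own z axis and vertical above 0.3 rad).
It fails at once if another bystander is moved by more than 30 mm (distance of any of bottle, mug, solder_reel, jar, screwdriver, wrench from where it was at the start of the episode above 0.03 m).
It also fails if it takes over 72 s, if anything falls off the work surface, if the arm or the gripper's body presses on something with over 40 N, if the wrist force passes 120 N, or if a joint passes its speed limit or range.

### The arm

A 7-joint arm with a two-finger parallel gripper is mounted at the origin on the work surface. World frame = base frame: x ahead of the robot, y to its left, z up, the work surface at z = 0. Lengths are in m, angles in rad, forces in N, time in s.
With the tool pointing down it reaches from about 0.4 to 0.9 m from the base axis. Payload 5.5 kg.
Tool frame: the origin (TCP) lies between the finger pads; the fingertips stand bot.tips_ahead ahead of it and the grasp point (between the pads) is the TCP (bot.tips_ahead is the distance from the TCP to the fingertips, in m); z points along the fingers, y is the line along which they close (so a half turn about z gives the same grasp; the last joint's range is limited). The gripper opens to 92 mm and grips with 3 to 60 N. Pads are 19 mm wide; open, the fingers measure 130 mm over their backs; the gripper's body (75 mm by 190 mm) begins 47 mm behind the grasp point.
Start: joints at [1.462, 0.501, -0.427, 1.55, 0.221, 1.138, -0.21], TCP at [0.236, -0.606, 0.246] pointing down, gripper open.
Joint ranges: [-2.88, 2.88], [-0.31, 2.03], [-1.54, 1.56], [0.2, 2.42], [-1.41, 4.55], [0.19, 2.02], [-2.57, 2.57]. Speed limits (rad/s): [2.57, 2.57, 3.14, 3.14, 3.14, 3.14, 3.14].

### API

Orientations are given as a unit quaternion [w, x, y, z].
In Python, from cell import bot, optics, readout gives the robot as it stands (bot), with the cameras (optics) and the readings (readout).
- The arm moves only by the tool nudge_tcp, called as a command line: name --argument value ..., lists and objects as JSON in quotes. Schema: {"type":"object","properties":{"steps":{"type":"array","items":{"type":"object","properties":{"dx":{"type":"number"},"dy":{"type":"number"},"dz":{"type":"number"},"drx":{"type":"number"},"dry":{"type":"number"},"drz":{"type":"number"}},"additionalProperties":false},"minItems":1,"maxItems":12},"aperture":{"type":"number"},"clamp_n":{"type":"number"},"only":{"type":"string"},"quiet":{"type":"boolean"},"lines":{"type":"string"}},"required":["steps"],"additionalProperties":false}. steps is a list of rows, 1 to 12 of them, each an object with the fields dx, dy, dz (the shift in m), drx, dry, drz (a rotation vector in rad); a field left out counts as zero; each row is the pose to reach, as a shift and turn from the pose commanded when the call began, along the tool's axes at that moment; what a row does not reach only later rows make up. A row lasts 1/12 s, in which the tool goes at most 0.0417 m and 0.125 rad, less where a joint would pass 70% of its speed; a pose out of reach is approached as far as the arm can. aperture is the opening from 0.0 (shut) to 1.0 (fully open), set as the call begins (left out keeps the last). The fingers move at their own pace and stop on an object; clamp_n is the grip in N (left out, the last holds). Time passes only in rows, so rows that do not move let the fingers close. The tool returns the time, the measured TCP pose, the force, the opening and the grip force at its end. only (a regular expression) keeps the lines of the reply that match it, lines (a string "A,B") keeps lines A to B, and quiet returns only ok. Input that does not fit is refused with a message, and nothing moves.
- readout.sense(): the state, without advancing time (a new reading comes with each control period).
- optics.snapshot(name): name is "side" or "top" or "wrist"; returns the picture (384x512x3 uint8, red, green, blue); there is no depth.
- optics.camera_info(name): a dict with "intrinsics" (3x3 intrinsics, pixels), "dist_coeffs" ([k1, k2, p1, p2, k3] as OpenCV has them; the pictures are not rectified), "R" (3x3) and "t" (3): a world point X has camera coordinates R X + t. Camera axes: x right, y down, z forward; pixel columns grow to the right and rows downward; lengths in m; the calibration is good to about 2 mm. A picture is of the moment at which its call begins: read the wrist's pose just before it. camera_info takes no time and is no camera call; for the wrist camera it gives the pose at the moment of the call.
- bot.sign_off(): hands the job in; it is judged then, once.
The state is a dict: "time_s": time; "joint_pos": joint angles; "qd": joint speeds; "joint_efforts": joint torques, N m; "eef_pos": TCP position; "eef_rot": TCP orientation; "force": force on the tool from outside, world axes, zero at the start; "wrist_torque": the same for the moment, N m; "width": opening from 0.0 (shut) to 1.0 (fully open); "finger_force": force on a finger pad.
Only numpy, scipy, OpenCV 4.12 (cv2) and the standard library are available. Lean on these libraries where they do the work, as an engineer would, in place of code of your own. Each camera call takes 0.05 s, during which the arm holds its last target. There are 200 camera calls.

## Working session

There is one attempt and no reset: what is moved stays moved. The work goes in short steps, Python scripts to look and compute and a tool call to move; the robot and the scene stay as the last step left them, time stands still between calls to the robot, and variables do not carry over. Pictures are saved under pics/ and viewed, at most 10 in all, crops included, and the job is handed in when it is done.

```bash
ls; mkdir -p pics; python3 - <<'E'
from cell import bot, optics, readout
import cv2,numpy as np
a=optics.snapshot("side");b=optics.snapshot("top")
cv2.imwrite("pics/side0.png",a[:,:,::-1]);cv2.imwrite("pics/top0.png",b[:,:,::-1])
for n in("side","top","wrist"):
    c=optics.camera_info(n);print(n,{k:np.round(v,4).tolist() for k,v in c.items() if k!='name'}, (-np.array(c['R']).T@np.array(c['t'])).round(3))
s=readout.sense();print(s,bot.tips_ahead)
E
```

```text
cell.py
pics
side {'intrinsics': [[460.1224, 0.0, 257.9637], [0.0, 460.1224, 194.7029], [0.0, 0.0, 1.0]], 'dist_coeffs': [0.051, 0.0, 0.0, 0.0, 0.0], 'R': [[-0.8656, -0.5007, 0.0085], [-0.3041, 0.5122, -0.8032], [0.3978, -0.6978, -0.5956]], 't': [0.5214, 0.2821, 1.2245]} [0.05  0.971 0.952]
top {'intrinsics': [[354.4528, 0.0, 247.6766], [0.0, 354.4528, 192.6629], [0.0, 0.0, 1.0]], 'dist_coeffs': [-0.057, 0.0, 0.0, 0.0, 0.0], 'R': [[-0.0112, -0.9999, -0.0127], [-0.9838, 0.0133, -0.1789], [0.1791, 0.0105, -0.9838]], 't': [0.0809, 0.5651, 1.221]} [0.338 0.061 1.303]
wrist {'intrinsics': [[335.0376, 0.0, 255.1051], [0.0, 335.0376, 195.8525], [0.0, 0.0, 1.0]], 'dist_coeffs': [-0.0334, 0.0, 0.0, 0.0, 0.0], 'R': [[0.3645, -0.9312, -0.0026], [-0.8904, -0.3493, 0.292], [-0.2728, -0.1041, -0.9564]], 't': [-0.6491, -0.038, 0.3928]} [ 0.31  -0.577  0.385]
{'time_s': 0.1, 'joint_pos': array([ 1.46217876,  0.50177812, -0.42682321,  1.5513151 ,  0.2208163 ,
        1.13828198, -0.21033309]), 'qd': array([-0.00031954, -0.00197669, -0.00010134, -0.00312245, -0.00112454,
        0.00052829,  0.00044478]), 'joint_efforts': array([-1.09350431e-02, -5.67869854e+01, -5.83835363e+00, -2.79913902e+01,
       -6.89771539e-02,  2.40872026e-02,  1.03470529e-05]), 'eef_pos': array([ 0.23590946, -0.60505804,  0.24478098]), 'eef_rot': array([-8.53277185e-04,  9.82765555e-01,  1.84854318e-01, -1.26208011e-04]), 'force': array([ 0.25500809, -0.34606056, -0.04967287]), 'wrist_torque': array([ 0.01320853, -0.04755501, -0.0107863 ]), 'finger_force': 0.0, 'width': 0.9987811777550162} 0.019
```

View pics/side0.png

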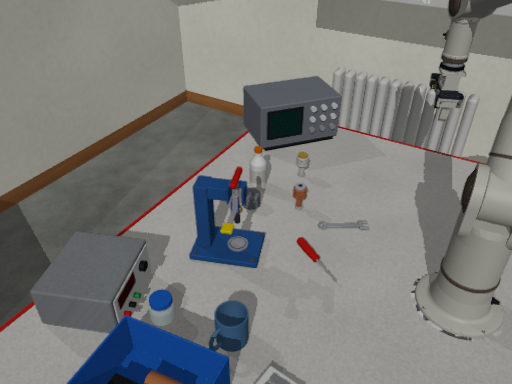

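View pics/top0.png

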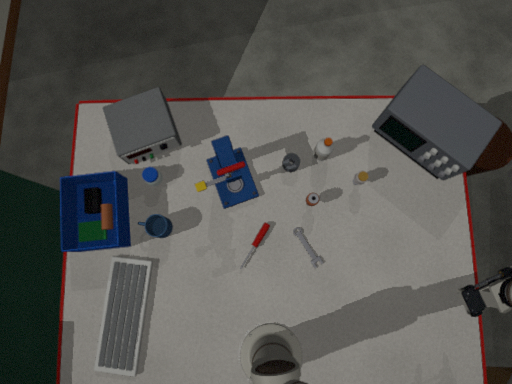

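The side view shows the white insulator's cap at about (302,157), the brown one at (300,188), the handle at (237,178), the pad at (228,228) and the anvil at (238,243). In the top view they are at (362,177), (313,199), (230,168), (201,186) and (236,185). Next I'll get blobs and triangulate.

```bash
cat > h.py <<'E'
import cv2,numpy as np
from scipy.spatial.transform import Rotation as Rn
from cell import bot, optics, readout
def ray(c,px):
    K=np.array(c['intrinsics']);R=np.array(c['R']);t=np.array(c['t'])
    u=cv2.undistortPoints(np.array([[px]],float),K,np.array(c['dist_coeffs']))[0,0]
    d=R.T@np.array([u[0],u[1],1]);return -R.T@t,d/np.linalg.norm(d)
def plane(c,px,z):
    o,d=ray(c,px);return o+d*(z-o[2])/d[2]
def tri(rs):
    A=sum(np.eye(3)-np.outer(d,d) for o,d in rs);b=sum((np.eye(3)-np.outer(d,d))@o for o,d in rs)
    p=np.linalg.solve(A,b);return p,max(np.linalg.norm(np.cross(p-o,d)) for o,d in rs)
def proj(c,X):
    return cv2.projectPoints(np.array([X],float),cv2.Rodrigues(np.array(c['R']))[0],np.array(c['t']),np.array(c['intrinsics']),np.array(c['dist_coeffs']))[0][0,0]
def blobs(im,lo,hi,box=None,amin=8):
    hsv=cv2.cvtColor(im,cv2.COLOR_RGB2HSV);m=cv2.inRange(hsv,np.array(lo),np.array(hi))
    if box: k=np.zeros_like(m);x0,y0,x1,y1=box;k[y0:y1,x0:x1]=1;m=m*k
    n,l,s,c=cv2.connectedComponentsWithStats(m)
    return [(np.round(c[i],1).tolist(),s[i].tolist(),(l==i)) for i in range(1,n) if s[i,4]>=amin]
def tool():
    s=readout.sense();q=s['eef_rot'];return np.array(s['eef_pos']),Rn.from_quat([q[1],q[2],q[3],q[0]])
def go(P,Rt=None):
    p,R=tool();d=R.inv().apply(np.array(P)-p);print('d',d.round(4),'norm',np.linalg.norm(d).round(3),'rot',(R.inv()*Rt).as_rotvec().round(4) if Rt is not None else '')
E
python3 - <<'E'
from h import *
ims={n:cv2.imread(f"pics/{n}0.png")[:,:,::-1].copy() for n in("side","top")}
box={'side':(190,140,320,270),'top':(180,125,385,220)}
for n in ims:
    for nm,lo,hi in(('red',(0,190,110),(6,255,255)),('red2',(172,150,110),(180,255,255)),('yel',(24,150,120),(34,255,255)),('brass',(14,80,90),(26,255,255)),('brown',(3,80,60),(14,200,230)),('orange',(7,201,150),(16,255,255))):
        for c,s,_ in blobs(ims[n],lo,hi,box[n]): print(n,nm,c,s)
    x0,y0,x1,y1=(185,140,325,270) if n=='side' else (185,125,385,215)
    cr=ims[n][y0:y1,x0:x1,::-1];k=min(800/cr.shape[1],600/cr.shape[0]);cv2.imwrite(f"pics/{n}_c.png",cv2.resize(cr,None,fx=4,fy=4,interpolation=cv2.INTER_CUBIC))
E
```

```text
side red [212.5, 159.3] [190, 140, 48, 39, 84]
side red [235.6, 177.6] [230, 168, 12, 21, 111]
side red [307.4, 248.9] [297, 238, 22, 24, 192]
side yel [226.9, 227.9] [221, 223, 13, 11, 111]
side brass [258.0, 149.4] [255, 147, 7, 6, 40]
side brass [302.4, 154.8] [298, 152, 10, 7, 55]
side brass [227.2, 227.4] [220, 223, 14, 11, 105]
side brown [299.1, 196.0] [293, 187, 14, 20, 159]
side orange [257.6, 147.8] [255, 147, 6, 3, 13]
top red [230.4, 168.0] [218, 162, 26, 13, 100]
top yel [200.4, 185.9] [195, 181, 11, 11, 76]
top brass [362.7, 175.8] [358, 171, 10, 10, 78]
top brass [200.4, 186.0] [195, 181, 12, 11, 98]
top brown [328.1, 141.3] [324, 138, 9, 8, 22]
top brown [309.5, 201.6] [306, 194, 12, 12, 39]
```

View pics/side_c.png

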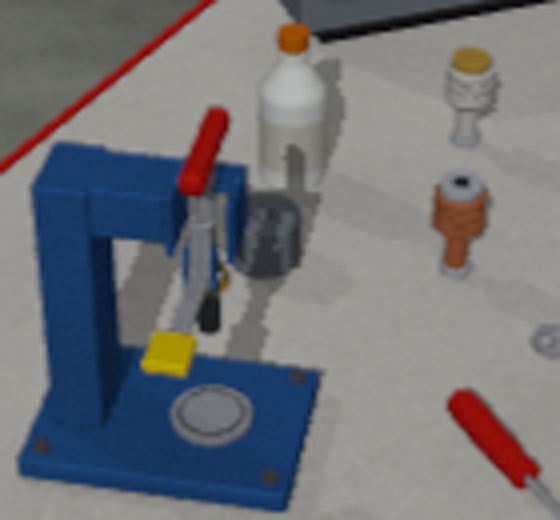

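View pics/top_c.png

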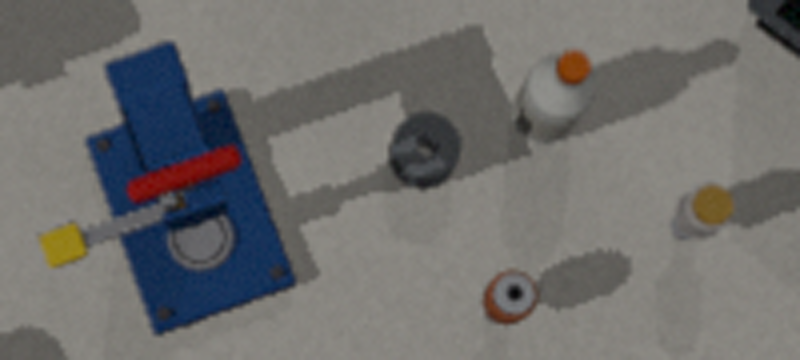

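The side crop puts the anvil at (212,413) crop pixels, which is about (237.6,242.9) in the full image. The top crop puts it at (201,240), about (234.9,184.6). The white insulator (brass cap) is the one farther right, and the brown one has a marked grey cap.

```bash
cat > meas.py <<'E'
from h import *
S=optics.camera_info("side");T=optics.camera_info("top")
pts={'handle':((235.9,177.2),(230.4,168.0),.26),'pad':((226.9,227.9),(200.4,185.9),.18),'cap':((302.5,154.7),(362.7,175.9),.09),'anvil':((237.6,242.9),(234.9,184.6),.025),'browncap':((300,186),(313.3,197.8),.09)}
out={}
for k,(a,b,z) in pts.items():
    p,e=tri([ray(S,a),ray(T,b)]);print(k,p.round(4),'err',round(e,4),'S@z',plane(S,a,z).round(4),'T@z',plane(T,b,z).round(4));out[k]=p
hl=plane(T,(217.6,172.1),.265);hr=plane(T,(243.9,163.6),.265);d=hl-hr;print('handle dir y yaw',np.arctan2(d[1],d[0])-np.pi/2,np.linalg.norm(d))
d=out['pad']-out['anvil'];print('pad yaw',np.arctan2(d[1],d[0])-np.pi/2,np.hypot(*d[:2]))
d=plane(T,(200.4,185.9),.18)-plane(T,(230.4,168.0),.265);print('pad-handle yaw',np.arctan2(d[1],d[0])-np.pi/2,np.hypot(*d[:2]))
E
python3 meas.py
```

```text
handle [0.6035 0.1227 0.2594] err 0.0016 S@z [0.6014 0.1232 0.26  ] T@z [0.6049 0.1232 0.26  ]
pad [0.5672 0.226  0.1742] err 0.0011 S@z [0.5622 0.2314 0.18  ] T@z [0.567  0.2255 0.18  ]
cap [ 0.6133 -0.3337  0.085 ] err 0.0014 S@z [ 0.6087 -0.3264  0.09  ] T@z [ 0.6135 -0.3317  0.09  ]
anvil [0.6023 0.1211 0.0223] err 0.0 S@z [0.6007 0.1236 0.025 ] T@z [0.6017 0.1209 0.025 ]
browncap [ 0.5372 -0.1555  0.0843] err 0.0017 S@z [ 0.5323 -0.1484  0.09  ] T@z [ 0.5379 -0.1539  0.09  ]
handle dir y yaw 0.3074552051936721 0.08345894448344097
pad yaw 0.3228763879076231 0.1106243666119913
pad-handle yaw 0.34223893201962974 0.10891983348037645
```

```bash
python3 - <<'E'
from h import *
yaw=.32
x=np.array([np.cos(yaw),np.sin(yaw),0]);z=np.array([0,0,-1.]);
R=Rn.from_matrix(np.array([np.cross(x,z),x,z]).T)
go([0.58,0.115,0.42],R); print(tool()[1].as_matrix().round(3))
E
```

```text
d [ 0.5822 -0.5461 -0.1742] norm 0.817 rot [-1.3000e-03 -1.4000e-03 -1.5189e+00]
[[ 0.932  0.363 -0.001]
 [ 0.363 -0.932  0.002]
 [ 0.    -0.002 -1.   ]]
```

nudge_tcp --steps '[{"dz":-0.04, "drz":-0.1}, {"dz":-0.08, "drz":-0.2}, {"dx":0.02, "dy":-0.02, "dz":-0.12, "drz":-0.3}, {"dx":0.05, "dy":-0.05, "dz":-0.14, "drz":-0.42}, {"dx":0.08, "dy":-0.075, "dz":-0.15, "drz":-0.54}, {"dx":0.11, "dy":-0.1, "dz":-0.16, "drz":-0.66}, {"dx":0.14, "dy":-0.13, "dz":-0.174, "drz":-0.78}, {"dx":0.17, "dy":-0.16, "dz":-0.174, "drz":-0.9}, {"dx":0.2, "dy":-0.19, "dz":-0.174, "drz":-1.0}, {"dx":0.23, "dy":-0.215, "dz":-0.174, "drz":-1.1}, {"dx":0.26, "dy":-0.24, "dz":-0.174, "drz":-1.2}, {"dx":0.29, "dy":-0.27, "dz":-0.174, "drz":-1.3}]' --aperture 1.0

```text
time_s: 1.1
eef_pos: [0.4053, -0.2542, 0.4196]
eef_rot: [0.0, 0.669, 0.743, -0.0]
force: [0.6, -0.4, 0.1]
width: 1.0
finger_force: 0.0
```

```bash
python3 - <<'E'
from h import *
yaw=.32
x=np.array([np.cos(yaw),np.sin(yaw),0]);z=np.array([0,0,-1.]);
R=Rn.from_matrix(np.array([np.cross(x,z),x,z]).T)
go([0.58,0.115,0.42],R);print(readout.sense()['joint_pos'].round(2))
E
```

```text
d [ 0.3487  0.2126 -0.0007] norm 0.408 rot [-0.0003  0.0005 -0.2144]
[ 1.33  0.08 -0.87  1.71  0.06  1.39  0.56]
```

nudge_tcp --steps '[{"dx":0.034, "dy":0.021, "drz":-0.03}, {"dx":0.068, "dy":0.042, "drz":-0.06}, {"dx":0.102, "dy":0.062, "drz":-0.09}, {"dx":0.136, "dy":0.083, "drz":-0.12}, {"dx":0.17, "dy":0.104, "drz":-0.15}, {"dx":0.204, "dy":0.125, "drz":-0.18}, {"dx":0.238, "dy":0.146, "drz":-0.214}, {"dx":0.272, "dy":0.166, "drz":-0.214}, {"dx":0.306, "dy":0.187, "drz":-0.214}, {"dx":0.33, "dy":0.2, "drz":-0.214}, {"dx":0.3487, "dy":0.2126, "drz":-0.2144}, {"dx":0.3487, "dy":0.2126, "drz":-0.2144}]'

```text
time_s: 2.1
eef_pos: [0.5811, 0.1181, 0.419]
eef_rot: [-0.002, 0.584, 0.812, 0.001]
force: [0.4, 0.1, -0.1]
width: 0.998
finger_force: 0.0
```

nudge_tcp --steps '[{}, {}]'

```text
time_s: 2.27
eef_pos: [0.581, 0.1115, 0.4192]
eef_rot: [-0.0, 0.587, 0.809, -0.001]
force: [-0.1, -0.6, -0.1]
width: 1.002
finger_force: 0.0
```

```bash
python3 - <<'E'
from h import *
c=optics.camera_info("wrist");im=optics.snapshot("wrist");cv2.imwrite("pics/w1.png",im[:,:,::-1])
import pickle;pickle.dump(c,open("w1.pkl","wb"))
print(tool()[0],readout.sense()['joint_pos'].round(2))
E
```

```text
[0.58108237 0.11075745 0.41938581] [ 0.52  0.42 -1.05  1.45  0.36  1.49 -0.21]
```

View pics/w1.png

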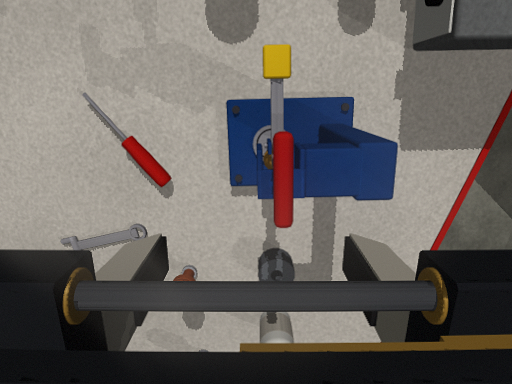

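The wrist view shows the handle bar at columns 274–293, rows 133–227, and the pad at (277,61). The anvil is partly hidden at about (267,143).

```bash
cat > m2.py <<'E'
from h import *
import pickle
W=pickle.load(open("w1.pkl","rb"));S=optics.camera_info("side");T=optics.camera_info("top")
im=cv2.imread("pics/w1.png")[:,:,::-1].copy()
for nm,lo,hi in(('red',(0,180,90),(6,255,255)),('yel',(22,150,90),(34,255,255))):
    for c,s,m in blobs(im,lo,hi,(200,30,330,240),50):
        r=cv2.minAreaRect(np.argwhere(m)[:,::-1].astype(np.float32));print(nm,c,s,r)
        if nm=='red': h=r[0]; hm=m
        else: p=r[0]
for n,pw,a,b in(('handle',h,(235.9,177.2),(230.4,168.0)),('pad',p,(226.9,227.9),(200.4,185.9))):
    for rs in([ray(W,pw),ray(S,a),ray(T,b)],[ray(W,pw),ray(S,a)],[ray(W,pw),ray(T,b)]):
        q,e=tri(rs);print(n,q.round(4),round(e,4))
ys=np.argwhere(hm);e1=ys[ys[:,0]<ys[:,0].min()+25].mean(0)[::-1];e2=ys[ys[:,0]>ys[:,0].max()-25].mean(0)[::-1]
A=plane(W,e1,.269);B=plane(W,e2,.269);d=A-B;print('yaw',np.arctan2(d[1],d[0])-np.pi/2)
A=plane(W,(h[0],133),.269);B=plane(W,(h[0],227),.269);print('len',np.linalg.norm(A-B),'mid@.269',(A+B)/2)
print('pad@.18',plane(W,p,.18))
E
python3 m2.py
```

```text
red [282.7, 180.0] [274, 132, 19, 95, 1555] ((282.9999694824219, 178.99996948242188), (17.999996185302734, 93.99998474121094), 0.0)
yel [276.5, 61.0] [263, 45, 28, 34, 915] ((276.5, 61.5), (33.0, 27.0), 90.0)
handle [0.6038 0.1227 0.2593] 0.0018
handle [0.6035 0.1222 0.2586] 0.0012
handle [0.6043 0.1232 0.2614] 0.0003
pad [0.5675 0.2258 0.1739] 0.0012
pad [0.5672 0.2253 0.1734] 0.0007
pad [0.5676 0.2256 0.1776] 0.0003
yaw 0.340144585535207
len 0.08684858692677094 mid@.269 [0.60371495 0.12239759 0.269     ]
pad@.18 [0.56762345 0.22502354 0.18      ]
```

```bash
cat >> h.py <<'E'
def down(yaw):
    x=np.array([np.cos(yaw),np.sin(yaw),0]);z=np.array([0,0,-1.]);return Rn.from_matrix(np.array([np.cross(x,z),x,z]).T)
E
python3 -c "
from h import *
go([.6038,.1226,.264],down(.335))"
```

```text
d [0.0044 0.0254 0.1554] norm 0.157 rot [-0.001   0.0008 -0.0213]
```

nudge_tcp --steps '[{"dx":0.004, "dy":0.013, "dz":0.02, "drz":-0.02}, {"dx":0.004, "dy":0.025, "dz":0.04, "drz":-0.02}, {"dx":0.004, "dy":0.025, "dz":0.07, "drz":-0.02}, {"dx":0.004, "dy":0.025, "dz":0.1, "drz":-0.02}, {"dx":0.004, "dy":0.025, "dz":0.125, "drz":-0.02}, {"dx":0.004, "dy":0.025, "dz":0.145, "drz":-0.02}, {"dx":0.004, "dy":0.025, "dz":0.155, "drz":-0.02}, {"dx":0.004, "dy":0.025, "dz":0.155, "drz":-0.02}, {"dx":0.004, "dy":0.025, "dz":0.155, "drz":-0.02}]'

```text
time_s: 3.07
eef_pos: [0.604, 0.1226, 0.2653]
eef_rot: [0.0, 0.58, 0.815, -0.0]
force: [0.1, 0.6, 0.6]
width: 0.999
finger_force: 0.0
```

```bash
python3 -c "
from h import *
go([.6038,.1226,.264],down(.335))"
```

```text
d [ 0.     -0.0002  0.0013] norm 0.001 rot [ 0.0002  0.0003 -0.0013]
```

Close on it, then pull up in the next call.

nudge_tcp --steps '[{}, {}, {}, {}, {}, {}, {}, {}]' --aperture 0.0 --clamp_n 45

```text
time_s: 3.73
eef_pos: [0.6037, 0.1239, 0.2647]
eef_rot: [-0.0, 0.579, 0.815, 0.0]
force: [0.7, 0.8, 0.9]
width: 0.468
finger_force: 0.0
```

nudge_tcp --steps '[{}, {}, {}, {}, {}, {}, {}, {}]'

```text
time_s: 4.4
eef_pos: [0.6036, 0.1238, 0.2647]
eef_rot: [-0.0, 0.579, 0.815, -0.0]
force: [-0.6, -1.1, -0.4]
width: 0.191
finger_force: 45.0
```

```bash
python3 -c "
from h import *
s=readout.sense();print(s['width']*92,s['finger_force'],s['force'])"
```

```text
17.61361483652223 44.99883592128754 [-0.57737351 -1.1357853  -0.39393141]
```

Gripped at 17.6 mm, which matches the 18 mm bar. Now I pull up about 72 mm.

nudge_tcp --steps '[{"dz":-0.008}, {"dz":-0.016}, {"dz":-0.024}, {"dz":-0.032}, {"dz":-0.04}, {"dz":-0.048}, {"dz":-0.056}, {"dz":-0.063}, {"dz":-0.068}, {"dz":-0.072}, {"dz":-0.072}, {"dz":-0.072}]'

```text
time_s: 5.4
eef_pos: [0.6035, 0.1237, 0.3367]
eef_rot: [-0.0, 0.579, 0.815, -0.0]
force: [4.1, 1.2, -12.1]
width: 0.192
finger_force: 45.0
```

nudge_tcp --steps '[{"dz":0.003}, {"dz":0.006}, {"dz":0.007}, {"dz":0.007}]'

```text
time_s: 5.73
eef_pos: [0.6036, 0.1238, 0.3297]
eef_rot: [-0.0, 0.579, 0.815, -0.0]
force: [1.5, 0.1, -10.4]
width: 0.192
finger_force: 45.0
```

nudge_tcp --steps '[{}, {}, {}, {}, {}, {}, {}]' --aperture 1.0

```text
time_s: 6.32
eef_pos: [0.6038, 0.1238, 0.33]
eef_rot: [0.0, 0.579, 0.815, 0.0]
force: [0.3, 0.4, -0.4]
width: 0.651
finger_force: 0.0
```

```bash
cat >> h.py <<'E'
def lean(yaw,l):  # tool leaning l from vertical, body behind -a, tool x down/back
    a=np.array([np.cos(yaw),np.sin(yaw),0]);u=np.array([0,0,1.])
    z=np.sin(l)*a-np.cos(l)*u;x=-np.cos(l)*a-np.sin(l)*u
    return Rn.from_matrix(np.array([x,np.cross(z,x),z]).T)
E
python3 - <<'E'
from h import *
R=lean(-.3,.785);z=R.apply([0,0,1]);print(z)
G=np.array([.6135,-.333,.066]);P=G-.15*z;print(P)
go([.55,.0,.42],R);go(P,R)
E
```

```text
[ 0.67525589 -0.20888112 -0.70738827]
[ 0.51221162 -0.30166783  0.17210824]
d [-0.0992 -0.0916 -0.09  ] norm 0.162 rot [-0.3663 -0.7254 -0.8855]
d [-0.3716 -0.2266  0.1579] norm 0.463 rot [-0.3663 -0.7254 -0.8855]
```

nudge_tcp --steps '[{"dz":-0.03}, {"dz":-0.065}, {"dx":-0.01, "dy":-0.01, "dz":-0.09, "drx":-0.02, "dry":-0.04, "drz":-0.05}, {"dx":-0.04, "dy":-0.03, "dz":-0.1, "drx":-0.05, "dry":-0.1, "drz":-0.12}, {"dx":-0.07, "dy":-0.05, "dz":-0.1, "drx":-0.08, "dry":-0.16, "drz":-0.2}, {"dx":-0.1, "dy":-0.07, "dz":-0.1, "drx":-0.11, "dry":-0.23, "drz":-0.28}, {"dx":-0.13, "dy":-0.09, "dz":-0.1, "drx":-0.15, "dry":-0.3, "drz":-0.36}, {"dx":-0.16, "dy":-0.11, "dz":-0.09, "drx":-0.18, "dry":-0.37, "drz":-0.45}, {"dx":-0.19, "dy":-0.13, "dz":-0.08, "drx":-0.22, "dry":-0.44, "drz":-0.53}, {"dx":-0.22, "dy":-0.145, "dz":-0.07, "drx":-0.25, "dry":-0.5, "drz":-0.61}, {"dx":-0.25, "dy":-0.16, "dz":-0.05, "drx":-0.28, "dry":-0.56, "drz":-0.69}, {"dx":-0.28, "dy":-0.17, "dz":-0.03, "drx":-0.31, "dry":-0.62, "drz":-0.76}]' --aperture 1.0

```text
time_s: 7.32
eef_pos: [0.5384, -0.1637, 0.3791]
eef_rot: [0.305, 0.24, 0.921, -0.047]
force: [1.2, -0.1, -1.1]
width: 1.003
finger_force: 0.0
```

```bash
python3 - <<'E'
from h import *
R=lean(-.3,.785);go([.5122,-.3017,.172],R);print(readout.sense()['joint_pos'].round(2))
E
```

```text
d [ 0.0822 -0.1461  0.1858] norm 0.25 rot [-0.0783 -0.1548 -0.1832]
[ 1.09 -0.17 -0.82  2.1  -0.04  0.54  1.33]
```

nudge_tcp --steps '[{"dx":0.011, "dy":-0.02, "dz":0.026, "drx":-0.02, "dry":-0.04, "drz":-0.04}, {"dx":0.022, "dy":-0.04, "dz":0.05, "drx":-0.04, "dry":-0.08, "drz":-0.09}, {"dx":0.034, "dy":-0.06, "dz":0.075, "drx":-0.06, "dry":-0.12, "drz":-0.14}, {"dx":0.046, "dy":-0.08, "dz":0.1, "drx":-0.078, "dry":-0.155, "drz":-0.183}, {"dx":0.058, "dy":-0.1, "dz":0.127, "drx":-0.078, "dry":-0.155, "drz":-0.183}, {"dx":0.07, "dy":-0.122, "dz":0.155, "drx":-0.078, "dry":-0.155, "drz":-0.183}, {"dx":0.082, "dy":-0.146, "dz":0.186, "drx":-0.078, "dry":-0.155, "drz":-0.183}, {"dx":0.082, "dy":-0.146, "dz":0.186, "drx":-0.078, "dry":-0.155, "drz":-0.183}, {"dx":0.082, "dy":-0.146, "dz":0.186, "drx":-0.078, "dry":-0.155, "drz":-0.183}, {"dx":0.082, "dy":-0.146, "dz":0.186, "drx":-0.078, "dry":-0.155, "drz":-0.183}]'

```text
time_s: 8.15
eef_pos: [0.5064, -0.2572, 0.2863]
eef_rot: [0.356, 0.152, 0.921, -0.052]
force: [-0.5, -0.7, 0.1]
width: 0.999
finger_force: 0.0
```

```bash
python3 - <<'E'
from h import *
R=lean(-.3,.785);go([.5122,-.3017,.172],R);print(readout.sense()['joint_pos'].round(2))
c=optics.camera_info("wrist");im=optics.snapshot("wrist");cv2.imwrite("pics/w2.png",im[:,:,::-1])
import pickle;pickle.dump(c,open("w2.pkl","wb"))
E
```

```text
d [ 0.0618 -0.0419  0.0975] norm 0.123 rot [-0.0058 -0.0497 -0.0257]
[ 1.64  0.   -1.11  2.29 -0.84  0.19  2.55]
```

View pics/w2.png

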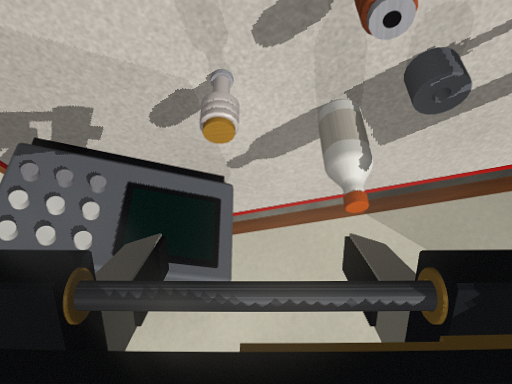

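The wrist view shows the white insulator at about (220,105), brass cap at (219,130), with the brown one top right. Joints 6 and 7 are at their limits here, so I need the other roll (camera up) with the lean to the left. First I measure the insulator from this view.

```bash
cat >> h.py <<'E'
def leanu(yaw,l): return lean(yaw,l)*Rn.from_euler('z',np.pi)
E
python3 - <<'E'
from h import *
import pickle
W=pickle.load(open("w2.pkl","rb"));S=optics.camera_info("side");T=optics.camera_info("top")
im=cv2.imread("pics/w2.png")[:,:,::-1].copy()
for c,s,m in blobs(im,(14,120,80),(28,255,255),(180,60,260,160),20):
    r=cv2.fitEllipse(max(cv2.findContours(m.astype(np.uint8),0,1)[0],key=len));print(c,s,r);p=r[0]
for rs in([ray(W,p),ray(S,(302.5,154.7)),ray(T,(362.7,175.9))],[ray(W,p),ray(T,(362.7,175.9))],[ray(W,p),ray(S,(302.5,154.7))]):
    q,e=tri(rs);print(q.round(4),round(e,4))
print('cap@.09',plane(W,p,.09),plane(W,p,.087),'foot',plane(W,(222,72),.0))
R=leanu(.25,.785);G=np.array([.6135,-.332,.066]);print(G-.15*R.apply([0,0,1]));go(G-.15*R.apply([0,0,1])+[0,0,.1],R)
E
```

```text
[218.4, 129.7] [203, 117, 32, 26, 683] ((218.41363525390625, 129.7335205078125), (25.37482261657715, 32.1842155456543), 96.30237579345703)
[ 0.6132 -0.3327  0.0863] 0.0018
[ 0.6144 -0.3329  0.086 ] 0.0001
[ 0.6114 -0.3313  0.0876] 0.001
cap@.09 [ 0.61037525 -0.33075626  0.09      ] [ 0.61338472 -0.33221921  0.087     ] foot [ 0.6074459  -0.32897002  0.        ]
[ 0.51077225 -0.3582307   0.17210824]
d [-0.0176 -0.0983  0.033 ] norm 0.105 rot [-0.0622  0.5226  2.6731]
```

nudge_tcp --steps '[{"dz":-0.02, "drx":-0.002, "dry":0.02, "drz":0.11}, {"dz":-0.03, "drx":-0.005, "dry":0.045, "drz":0.23}, {"dz":-0.03, "drx":-0.008, "dry":0.068, "drz":0.35}, {"dz":-0.03, "drx":-0.011, "dry":0.09, "drz":0.47}, {"dz":-0.03, "drx":-0.014, "dry":0.115, "drz":0.59}, {"dz":-0.03, "drx":-0.016, "dry":0.14, "drz":0.71}, {"dz":-0.03, "drx":-0.019, "dry":0.16, "drz":0.83}, {"dz":-0.03, "drx":-0.022, "dry":0.186, "drz":0.95}, {"dz":-0.03, "drx":-0.025, "dry":0.21, "drz":1.07}, {"dz":-0.03, "drx":-0.028, "dry":0.23, "drz":1.19}, {"dz":-0.03, "drx":-0.03, "dry":0.255, "drz":1.31}, {"dz":-0.03, "drx":-0.033, "dry":0.28, "drz":1.42}]'

```text
time_s: 9.2
eef_pos: [0.4934, -0.2386, 0.3089]
eef_rot: [0.18, 0.707, 0.644, 0.229]
force: [0.1, 0.6, -0.4]
width: 0.997
finger_force: 0.0
```

```bash
python3 - <<'E'
from h import *
R=leanu(.25,.785);G=np.array([.612,-.332,.066]);go(G-.15*R.apply([0,0,1])+[0,0,.06],R);print(readout.sense()['joint_pos'].round(2))
E
```

```text
d [-0.1248 -0.0165  0.0678] norm 0.143 rot [-0.0411  0.236   1.2619]
[ 1.97  0.1  -1.38  2.12 -0.49  0.58  0.88]
```

nudge_tcp --steps '[{"dx":-0.01, "dy":-0.002, "dz":0.005, "drx":-0.004, "dry":0.02, "drz":0.11}, {"dx":-0.02, "dy":-0.003, "dz":0.01, "drx":-0.008, "dry":0.045, "drz":0.23}, {"dx":-0.035, "dy":-0.005, "dz":0.02, "drx":-0.011, "dry":0.068, "drz":0.35}, {"dx":-0.05, "dy":-0.007, "dz":0.028, "drx":-0.015, "dry":0.09, "drz":0.47}, {"dx":-0.065, "dy":-0.009, "dz":0.035, "drx":-0.02, "dry":0.115, "drz":0.59}, {"dx":-0.08, "dy":-0.011, "dz":0.043, "drx":-0.024, "dry":0.14, "drz":0.71}, {"dx":-0.095, "dy":-0.013, "dz":0.052, "drx":-0.028, "dry":0.16, "drz":0.83}, {"dx":-0.11, "dy":-0.015, "dz":0.06, "drx":-0.032, "dry":0.186, "drz":0.95}, {"dx":-0.1248, "dy":-0.0165, "dz":0.0678, "drx":-0.036, "dry":0.21, "drz":1.07}, {"dx":-0.1248, "dy":-0.0165, "dz":0.0678, "drx":-0.039, "dry":0.225, "drz":1.18}, {"dx":-0.1248, "dy":-0.0165, "dz":0.0678, "drx":-0.041, "dry":0.236, "drz":1.262}, {"dx":-0.1248, "dy":-0.0165, "dz":0.0678, "drx":-0.041, "dry":0.236, "drz":1.262}]'

```text
time_s: 10.2
eef_pos: [0.5094, -0.3585, 0.2323]
eef_rot: [-0.048, 0.917, 0.116, 0.38]
force: [-0.7, 0.9, -0.3]
width: 1.0
finger_force: 0.0
```

```bash
python3 - <<'E'
from h import *
R=leanu(.25,.785);G=np.array([.612,-.332,.066]);go(G-.15*R.apply([0,0,1])+[0,0,.06],R);print(readout.sense()['joint_pos'].round(2))
E
```

```text
d [-0.0001 -0.0003  0.0001] norm 0.0 rot [-0.0003  0.      0.0016]
[ 1.68  0.53 -0.91  2.01 -0.62  0.53  0.09]
```

```bash
python3 - <<'E'
from h import *
c=optics.camera_info("wrist");im=optics.snapshot("wrist");cv2.imwrite("pics/w3.png",im[:,:,::-1])
S=optics.camera_info("side");T=optics.camera_info("top")
e=proj(c,[.612,-.332,.09]);print(e,proj(c,[.612,-.332,0]))
b=[max(0,int(e[0]-50)),max(0,int(e[1]-50)),int(e[0]+50),int(e[1]+50)]
for q,s,m in blobs(im,(14,120,80),(28,255,255),b,20):
    r=cv2.fitEllipse(max(cv2.findContours(m.astype(np.uint8),0,1)[0],key=len));print(q,s,r);p=r[0]
    print('cap@.09',plane(c,p,.09),plane(c,p,.087),tri([ray(c,p),ray(T,(362.7,175.9))]))
R=leanu(.25,.785);G=np.array([.612,-.332,.066]);go(G-.1*R.apply([0,0,1]),R);go(G,R)
E
```

```text
[254.91262711 204.9224928 ] [254.95772775 237.4928854 ]
[256.0, 204.6] [239, 188, 35, 34, 927] ((256.01654052734375, 204.59605407714844), (32.41337203979492, 34.54266357421875), 77.54805755615234)
cap@.09 [ 0.61262453 -0.33297128  0.09      ] [ 0.61407483 -0.33260606  0.087     ] (array([ 0.61412061, -0.33263381,  0.08702297]), np.float64(5.812511114317222e-05))
d [-0.0428 -0.0006  0.0927] norm 0.102 rot [-0.0002  0.0006  0.0067]
d [-0.0427 -0.0005  0.1927] norm 0.197 rot [-0.0002  0.0006  0.0067]
```

View pics/w3.png

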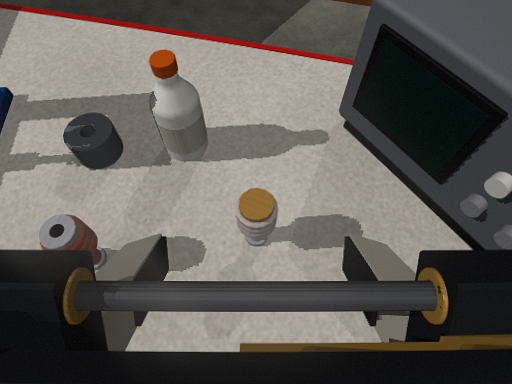

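The cap sits centred between the fingers at (256,205), and the brown insulator is clear at lower left. Insulator axis is about (0.613,-0.333). I go in.

nudge_tcp --steps '[{"dx":-0.015, "dz":0.03}, {"dx":-0.03, "dz":0.06}, {"dx":-0.043, "dy":-0.001, "dz":0.093, "drz":0.006}, {"dx":-0.043, "dy":-0.001, "dz":0.115, "drz":0.006}, {"dx":-0.043, "dy":-0.001, "dz":0.135, "drz":0.006}, {"dx":-0.043, "dy":-0.001, "dz":0.155, "drz":0.006}, {"dx":-0.043, "dy":-0.001, "dz":0.172, "drz":0.006}, {"dx":-0.043, "dy":-0.001, "dz":0.185, "drz":0.006}, {"dx":-0.043, "dy":-0.001, "dz":0.193, "drz":0.006}, {"dx":-0.043, "dy":-0.001, "dz":0.193, "drz":0.006}, {"dx":-0.043, "dy":-0.001, "dz":0.193, "drz":0.006}]'

```text
time_s: 11.17
eef_pos: [0.6121, -0.3321, 0.0661]
eef_rot: [-0.047, 0.917, 0.116, 0.379]
force: [0.6, 0.0, 0.2]
width: 0.998
finger_force: 0.0
```

```bash
python3 - <<'E'
from h import *
R=leanu(.25,.785);go([.613,-.333,.066],R);print(readout.sense()['joint_pos'].round(2))
E
```

```text
d [0.0004 0.0011 0.0005] norm 0.001 rot [0.0006 0.0003 0.0012]
[ 1.34  0.87 -0.75  1.94 -0.92  0.19  0.47]
```

nudge_tcp --steps '[{"dy":0.001}, {"dy":0.001}, {"dy":0.001}, {"dy":0.001}, {"dy":0.001}, {"dy":0.001}, {"dy":0.001}, {"dy":0.001}, {"dy":0.001}, {"dy":0.001}, {"dy":0.001}, {"dy":0.001}]' --aperture 0.0 --clamp_n 25

```text
time_s: 12.17
eef_pos: [0.6113, -0.3343, 0.0655]
eef_rot: [-0.047, 0.917, 0.114, 0.379]
force: [-0.1, 0.5, -0.2]
width: 0.473
finger_force: 25.0
```

```bash
python3 - <<'E'
from h import *
R=leanu(.25,.785)
P,Rt=tool();print(P,readout.sense()['width']*92)
go(P+[0,0,.12],Rt)
a=1.0;print('stage',go(np.array([.6038,.1226,.0915])-.16*np.array([np.cos(a),np.sin(a),0])+[0,0,.06],leanu(a,.785)))
E
```

```text
[ 0.61127012 -0.33434893  0.06548183] 43.48072716812669
d [ 0.0847 -0.     -0.085 ] norm 0.12 rot [0. 0. 0.]
d [ 0.052  -0.3355 -0.0695] norm 0.347 rot [ 0.532   0.0007 -0.5332]
stage None
```

nudge_tcp --steps '[{"dx":0.005, "dz":-0.005}, {"dx":0.015, "dz":-0.015}, {"dx":0.03, "dz":-0.03}, {"dx":0.045, "dz":-0.045}, {"dx":0.06, "dz":-0.06}, {"dx":0.075, "dz":-0.075}, {"dx":0.09, "dz":-0.09}, {"dx":0.105, "dz":-0.105}, {"dx":0.115, "dz":-0.115}, {"dx":0.12, "dz":-0.12}, {"dx":0.12, "dz":-0.12}]'

```text
time_s: 13.08
eef_pos: [0.6121, -0.3344, 0.2373]
eef_rot: [-0.046, 0.917, 0.115, 0.38]
force: [0.5, -0.9, -1.9]
width: 0.476
finger_force: 25.0
```

```bash
python3 - <<'E'
from h import *
P,Rt=tool();print(readout.sense()['width'],readout.sense()['joint_pos'].round(2))
a=1.0;A=np.array([np.cos(a),np.sin(a),0])
go(np.array([.6038,.1226,.24])-.2*A,leanu(a,.785)); print(np.array([.6038,.1226,.24])-.2*A)
E
```

```text
0.47592830236126366 [ 1.22  0.48 -0.58  1.91 -0.85  0.52  0.13]
d [-0.0272 -0.3084 -0.0323] norm 0.311 rot [ 0.5338  0.0012 -0.5304]
[ 0.49573954 -0.0456942   0.24      ]
```

nudge_tcp --steps '[{"dx":-0.001, "dy":-0.012, "dz":-0.001, "drx":0.02, "drz":-0.02}, {"dx":-0.003, "dy":-0.036, "dz":-0.004, "drx":0.065, "drz":-0.065}, {"dx":-0.006, "dy":-0.07, "dz":-0.007, "drx":0.12, "drz":-0.12}, {"dx":-0.009, "dy":-0.104, "dz":-0.011, "drx":0.18, "drz":-0.18}, {"dx":-0.012, "dy":-0.138, "dz":-0.015, "drx":0.24, "drz":-0.24}, {"dx":-0.015, "dy":-0.172, "dz":-0.018, "drx":0.3, "drz":-0.3}, {"dx":-0.018, "dy":-0.206, "dz":-0.022, "drx":0.36, "drz":-0.36}, {"dx":-0.021, "dy":-0.24, "dz":-0.025, "drx":0.42, "drz":-0.42}, {"dx":-0.024, "dy":-0.27, "dz":-0.028, "drx":0.47, "drz":-0.47}, {"dx":-0.026, "dy":-0.295, "dz":-0.031, "drx":0.51, "drz":-0.51}, {"dx":-0.027, "dy":-0.308, "dz":-0.032, "drx":0.533, "drz":-0.531}, {"dx":-0.027, "dy":-0.308, "dz":-0.032, "drx":0.533, "drz":-0.531}]'

```text
time_s: 14.08
eef_pos: [0.4947, -0.0427, 0.2386]
eef_rot: [-0.186, 0.81, 0.444, 0.335]
force: [-0.5, -0.6, -2.3]
width: 0.473
finger_force: 25.0
```

nudge_tcp --steps '[{}, {}]'

```text
time_s: 14.25
eef_pos: [0.4966, -0.0475, 0.2389]
eef_rot: [-0.183, 0.812, 0.441, 0.336]
force: [0.6, 0.7, -2.6]
width: 0.473
finger_force: 25.0
```

```bash
python3 - <<'E'
from h import *
P,Rt=tool();print(readout.sense()['width'],readout.sense()['joint_pos'].round(2))
c=optics.camera_info("wrist");im=optics.snapshot("wrist");cv2.imwrite("pics/w4.png",im[:,:,::-1])
S=optics.snapshot("side");cv2.imwrite("pics/s4.png",S[:,:,::-1])
import pickle;pickle.dump(c,open("w4.pkl","wb"))
a=1.0;A=np.array([np.cos(a),np.sin(a),0])
go(np.array([.6038,.1226,.24])-.2*A,leanu(a,.785))
E
```

```text
0.47314374055998276 [ 1.24  0.36 -0.81  2.13 -0.75  0.82  0.45]
d [ 0.0016 -0.0016 -0.    ] norm 0.002 rot [ 0.0016  0.0001 -0.0037]
```

View pics/w4.png

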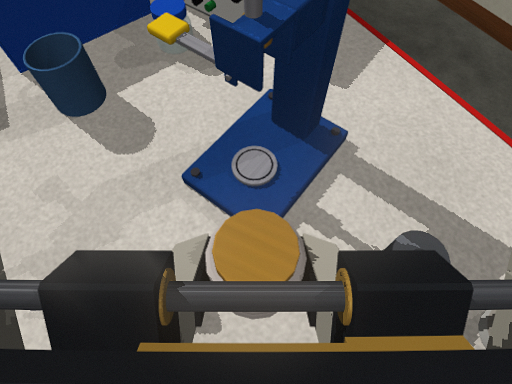

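The anvil disc is in clear view at about (255,166), with the held cap at (256,248). Now measure both, and check that the handle is latched in the side view.

```bash
python3 - <<'E'
from h import *
import pickle
W=pickle.load(open("w4.pkl","rb"));S=optics.camera_info("side")
im=cv2.imread("pics/w4.png")[:,:,::-1].copy()
for q,s,m in blobs(im,(0,0,60),(180,90,255),(228,142,282,190),300):
    r=cv2.fitEllipse(cv2.convexHull(max(cv2.findContours(m.astype(np.uint8),0,1)[0],key=len)));print(q,s,r);p=r[0]
    if s[4]>1000: print('anvil@.025',plane(W,p,.025));print('tri',tri([ray(W,p),ray(S,(237.6,242.9))]));d=(plane(W,(p[0]+r[1][1]/2,p[1]),.025)-plane(W,(p[0]-r[1][1]/2,p[1]),.025));print('diam',np.linalg.norm(d))
P,R=tool()
for q,s,m in blobs(im,(12,90,60),(30,255,255),(200,200,310,282),500):
    hu=cv2.convexHull(max(cv2.findContours(m.astype(np.uint8),0,1)[0],key=len))[:,0]; hu=hu[hu[:,1]<279]
    r=cv2.fitEllipse(hu);print('cap',q,s,r);C=plane(W,r[0],P[2]+.0245);print(C-P, (C-P)@np.array([[np.cos(1),-np.sin(1)],[np.sin(1),np.cos(1)],[0,0]]))
s4=cv2.imread("pics/s4.png")[:,:,::-1].copy()
for c,s,m in blobs(s4,(0,190,110),(6,255,255),(200,120,260,200),30): print('handle side',c,s)
print('expected latched',proj(S,[.6038,.1226,.325]))
E
```

```text
[253.9, 165.2] [231, 146, 47, 40, 1398] ((253.9744415283203, 165.3573760986328), (40.33244323730469, 46.11085510253906), 90.21470642089844)
anvil@.025 [0.60342208 0.12105319 0.025     ]
tri (array([0.60299451, 0.1216823 , 0.02317574]), np.float64(0.0010215738610686563))
diam 0.06056232235696666
cap [255.5, 247.4] [212, 209, 88, 72, 5233] ((255.43331909179688, 251.23440551757812), (84.8892822265625, 87.27764892578125), 91.3706283569336)
[0.00137029 0.00138719 0.0245    ] [ 0.00190765 -0.00040356]
handle side [223.1, 150.8] [200, 131, 48, 40, 82]
handle side [234.9, 157.0] [229, 147, 13, 21, 117]
expected latched [234.71844061 155.95683093]
```

The stamp is latched: the handle is seen at (234.9,157.0), against (234.7,156.0) predicted. The anvil centre is (0.6033,0.1215), and the insulator axis sits 2 mm ahead of the TCP along the approach.

```bash
python3 -c "
from h import *
go([.548,.036,.115],leanu(1.0,.785));go([.6023,.1199,.099],leanu(1.,.785))"
```

```text
d [-0.0181 -0.0019  0.1569] norm 0.158 rot [ 0.0016  0.0001 -0.0037]
d [ 0.0413 -0.0019  0.2389] norm 0.242 rot [ 0.0016  0.0001 -0.0037]
```

nudge_tcp --steps '[{"dx":-0.008, "dz":0.01}, {"dx":-0.016, "dy":-0.001, "dz":0.03}, {"dx":-0.02, "dy":-0.002, "dz":0.055}, {"dx":-0.02, "dy":-0.002, "dz":0.08}, {"dx":-0.019, "dy":-0.002, "dz":0.105}, {"dx":-0.018, "dy":-0.002, "dz":0.13}, {"dx":-0.018, "dy":-0.002, "dz":0.15}, {"dx":-0.018, "dy":-0.002, "dz":0.157}, {"dx":-0.018, "dy":-0.002, "dz":0.157}, {"dx":-0.018, "dy":-0.002, "dz":0.157}]'

```text
time_s: 15.18
eef_pos: [0.5473, 0.0372, 0.1151]
eef_rot: [-0.184, 0.811, 0.442, 0.335]
force: [0.6, -0.2, -1.7]
width: 0.474
finger_force: 25.0
```

```bash
python3 -c "
from h import *
go([.6023,.1199,.099],leanu(1.,.785));print(readout.sense()['joint_pos'].round(2))"
```

```text
d [0.0588 0.0014 0.0816] norm 0.101 rot [-0.0005 -0.0003 -0.0034]
[ 1.01  0.69 -0.83  2.17 -0.81  0.39  0.53]
```

nudge_tcp --steps '[{"dx":0.006, "dz":0.008}, {"dx":0.014, "dz":0.02}, {"dx":0.024, "dy":0.001, "dz":0.033}, {"dx":0.034, "dy":0.001, "dz":0.047, "drz":-0.003}, {"dx":0.043, "dy":0.001, "dz":0.06, "drz":-0.003}, {"dx":0.051, "dy":0.001, "dz":0.071, "drz":-0.003}, {"dx":0.057, "dy":0.001, "dz":0.079, "drz":-0.003}, {"dx":0.0588, "dy":0.0014, "dz":0.0816, "drz":-0.0034}, {"dx":0.0588, "dy":0.0014, "dz":0.0816, "drz":-0.0034}, {"dx":0.0588, "dy":0.0014, "dz":0.0816, "drz":-0.0034}]'

```text
time_s: 16.02
eef_pos: [0.602, 0.1199, 0.099]
eef_rot: [-0.183, 0.811, 0.443, 0.336]
force: [0.0, -0.4, -3.2]
width: 0.475
finger_force: 25.0
```

```bash
python3 - <<'E'
from h import *
go([.6023,.1199,.0905],leanu(1.,.785));print(readout.sense()['joint_pos'].round(2))
for n in('side','top'):
    im=optics.snapshot(n);cv2.imwrite(f"pics/{n}5.png",im[:,:,::-1])
a=cv2.imread("pics/side5.png")[140:280,180:320];b=cv2.imread("pics/top5.png")[120:260,180:320]
cv2.imwrite("pics/c5.png",cv2.resize(np.hstack([a,b]),None,fx=2.8,fy=4,interpolation=2)) if 0 else cv2.imwrite("pics/c5.png",cv2.resize(np.hstack([a,b]),None,fx=2.85,fy=2.85,interpolation=2))
E
```

```text
d [-0.0059  0.0002  0.0061] norm 0.008 rot [0.     0.0005 0.001 ]
[ 0.8   0.77 -0.84  2.1  -0.88  0.24  0.48]
```

View pics/c5.png

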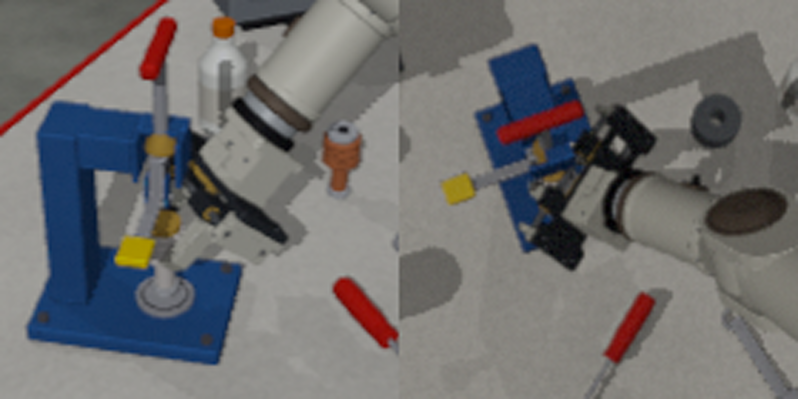

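The side crop shows the foot just above the centre of the anvil circle at (165,290) crop. The gripper is clear of the head. Lower gently.

nudge_tcp --steps '[{"dx":-0.0007, "dz":0.0007}, {"dx":-0.0014, "dz":0.0014}, {"dx":-0.0021, "dz":0.0021}, {"dx":-0.0028, "dz":0.0028}, {"dx":-0.0035, "dz":0.0035}, {"dx":-0.0042, "dz":0.0042}, {"dx":-0.0042, "dz":0.0042}]'

```text
time_s: 16.7
eef_pos: [0.6018, 0.1207, 0.0927]
eef_rot: [-0.184, 0.811, 0.443, 0.336]
force: [0.7, 0.3, -2.6]
width: 0.472
finger_force: 25.0
```

nudge_tcp --steps '[{"dx":-0.0005, "dz":0.0005}, {"dx":-0.001, "dz":0.001}, {"dx":-0.001, "dz":0.001}]'

```text
time_s: 16.95
eef_pos: [0.6019, 0.1207, 0.0914]
eef_rot: [-0.184, 0.811, 0.444, 0.336]
force: [0.0, 0.4, -3.0]
width: 0.474
finger_force: 25.0
```

```bash
python3 -c "
from h import *
print(tool()[0],readout.sense()['force'])"
```

```text
[0.60190164 0.12067845 0.09143976] [ 0.03331008  0.41223175 -3.02155792]
```

nudge_tcp --steps '[{"dx":-0.0004, "dz":0.0004}, {"dx":-0.0007, "dz":0.0007}, {"dx":-0.0007, "dz":0.0007}]'

```text
time_s: 17.2
eef_pos: [0.602, 0.1207, 0.0905]
eef_rot: [-0.184, 0.811, 0.444, 0.336]
force: [-0.0, 0.7, -2.7]
width: 0.477
finger_force: 25.0
```

nudge_tcp --steps '[{"dx":-0.0003, "dz":0.0003}, {"dx":-0.0004, "dz":0.0004}, {"dx":-0.0004, "dz":0.0004}]'

```text
time_s: 17.45
eef_pos: [0.6021, 0.1209, 0.0905]
eef_rot: [-0.184, 0.81, 0.444, 0.336]
force: [-2.7, -0.8, 1.9]
width: 0.474
finger_force: 25.0
```

nudge_tcp --steps '[{"dx":-0.0003, "dz":0.0003}, {"dx":-0.0004, "dz":0.0004}, {"dx":-0.0004, "dz":0.0004}]'

```text
time_s: 17.7
eef_pos: [0.6023, 0.1212, 0.0904]
eef_rot: [-0.184, 0.81, 0.444, 0.336]
force: [-3.4, -3.0, 6.4]
width: 0.477
finger_force: 25.0
```

nudge_tcp --steps '[{"dx":0.0004, "dz":-0.0004}, {"dx":0.0004, "dz":-0.0004}]'

```text
time_s: 17.87
eef_pos: [0.6021, 0.1209, 0.0904]
eef_rot: [-0.184, 0.81, 0.444, 0.336]
force: [-1.1, -1.0, 3.2]
width: 0.477
finger_force: 25.0
```

nudge_tcp --steps '[{}, {}, {}, {}, {}, {}, {}, {}, {}]' --aperture 1.0

```text
time_s: 18.62
eef_pos: [0.6019, 0.1207, 0.09]
eef_rot: [-0.184, 0.81, 0.444, 0.336]
force: [-0.9, 0.1, 0.4]
width: 0.995
finger_force: 0.0
```

```bash
python3 -c "
from h import *
im=optics.snapshot('side');cv2.imwrite('pics/side6.png',im[:,:,::-1])
print(readout.sense()['width'])"
```

```text
0.9951327398408301
```

nudge_tcp --steps '[{"dz":-0.005}, {"dz":-0.015}, {"dz":-0.03}, {"dz":-0.05}, {"dz":-0.075}, {"dz":-0.1}, {"dz":-0.125}, {"dz":-0.15}, {"dz":-0.17}, {"dz":-0.18}, {"dz":-0.18}]'

```text
time_s: 19.58
eef_pos: [0.5335, 0.0107, 0.2188]
eef_rot: [-0.181, 0.811, 0.443, 0.336]
force: [0.3, 0.6, -0.7]
width: 0.998
finger_force: 0.0
```

```bash
python3 - <<'E'
from h import *
im={n:optics.snapshot(n) for n in('side','wrist')}
c=optics.camera_info('wrist');e=proj(c,[.6033,.1215,.025]);print(e,proj(c,[.6033,.1215,.115]))
cv2.imwrite('pics/w7.png',im['wrist'][:,:,::-1])
x,y=int(e[0]),int(e[1]);w=im['wrist'][max(0,y-130):max(0,y-130)+200,max(0,x-100):max(0,x-100)+200,::-1];s=im['side'][145:285,170:310,::-1]
cv2.imwrite('pics/c7.png',np.hstack([cv2.resize(w,(400,400)),cv2.resize(s,(400,400),interpolation=2)]))
go([.5676,.2256,.30],down(.335));print(readout.sense()['joint_pos'].round(2))
E
```

```text
[255.3241735  206.13071538] [255.47489184 162.95777782]
d [ 0.1981 -0.0858  0.0811] norm 0.231 rot [ 0.3556 -0.7282 -0.8567]
[ 1.06  0.41 -0.78  2.14 -0.82  0.68  0.43]
```

View pics/c7.png

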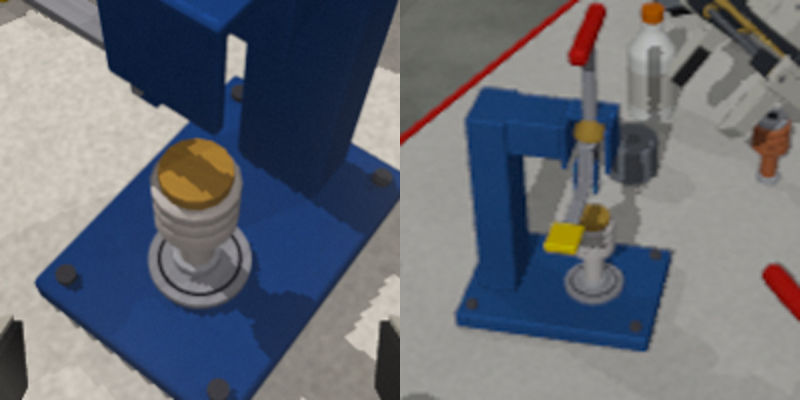

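The insulator stands upright with its foot inside the circle, and its cap is within about 1 mm of where it was predicted. Next: go up and over to the trigger with the gripper closed.

nudge_tcp --steps '[{"dx":0.025, "dz":-0.025, "drx":0.01, "dry":-0.02, "drz":-0.02}, {"dx":0.053, "dz":-0.053, "drx":0.03, "dry":-0.06, "drz":-0.07}, {"dx":0.08, "dz":-0.08, "drx":0.06, "dry":-0.12, "drz":-0.14}, {"dx":0.108, "dz":-0.108, "drx":0.09, "dry":-0.18, "drz":-0.21}, {"dx":0.135, "dz":-0.135, "drx":0.12, "dry":-0.25, "drz":-0.29}, {"dx":0.15, "dz":-0.142, "drx":0.15, "dry":-0.31, "drz":-0.36}, {"dx":0.165, "dy":-0.01, "dz":-0.125, "drx":0.18, "dry":-0.37, "drz":-0.43}, {"dx":0.185, "dy":-0.025, "dz":-0.1, "drx":0.21, "dry":-0.43, "drz":-0.5}, {"dx":0.205, "dy":-0.04, "dz":-0.075, "drx":0.24, "dry":-0.49, "drz":-0.57}, {"dx":0.23, "dy":-0.055, "dz":-0.05, "drx":0.27, "dry":-0.55, "drz":-0.64}, {"dx":0.255, "dy":-0.07, "dz":-0.025, "drx":0.3, "dry":-0.61, "drz":-0.72}, {"dx":0.283, "dy":-0.0858, "dz":-0.004, "drx":0.33, "dry":-0.68, "drz":-0.8}]' --aperture 0.0 --clamp_n 10

```text
time_s: 20.68
eef_pos: [0.5676, 0.2271, 0.4183]
eef_rot: [-0.012, 0.601, 0.799, 0.022]
force: [1.2, -1.3, 0.1]
width: 0.175
finger_force: 0.0
```

```bash
python3 - <<'E'
from h import *
go([.5676,.2256,.42],down(.335));go([.5676,.2256,.22],down(.335));print(readout.sense()['joint_pos'].round(2))
E
```

```text
d [-0.0014 -0.0004 -0.0017] norm 0.002 rot [ 0.0221 -0.0459 -0.0545]
d [-0.0107 -0.0045  0.198 ] norm 0.198 rot [ 0.0221 -0.0459 -0.0545]
[ 0.25  0.39 -0.9   1.42  0.27  1.43 -0.36]
```

nudge_tcp --steps '[{"dx":-0.001, "dz":0.005, "drx":0.022, "dry":-0.046, "drz":-0.054}, {"dx":-0.002, "dy":-0.001, "dz":0.025, "drx":0.022, "dry":-0.046, "drz":-0.054}, {"dx":-0.004, "dy":-0.001, "dz":0.055, "drx":0.022, "dry":-0.046, "drz":-0.054}, {"dx":-0.005, "dy":-0.002, "dz":0.085, "drx":0.022, "dry":-0.046, "drz":-0.054}, {"dx":-0.006, "dy":-0.003, "dz":0.115, "drx":0.022, "dry":-0.046, "drz":-0.054}, {"dx":-0.008, "dy":-0.003, "dz":0.145, "drx":0.022, "dry":-0.046, "drz":-0.054}, {"dx":-0.009, "dy":-0.004, "dz":0.17, "drx":0.022, "dry":-0.046, "drz":-0.054}, {"dx":-0.01, "dy":-0.004, "dz":0.19, "drx":0.022, "dry":-0.046, "drz":-0.054}, {"dx":-0.0107, "dy":-0.0045, "dz":0.198, "drx":0.022, "dry":-0.046, "drz":-0.054}, {"dx":-0.0107, "dy":-0.0045, "dz":0.198, "drx":0.022, "dry":-0.046, "drz":-0.054}, {"dx":-0.0107, "dy":-0.0045, "dz":0.198, "drx":0.022, "dry":-0.046, "drz":-0.054}]'

```text
time_s: 21.6
eef_pos: [0.5675, 0.2261, 0.2218]
eef_rot: [-0.001, 0.58, 0.815, 0.002]
force: [0.9, 0.4, 0.8]
width: 0.007
finger_force: 0.0
```

```bash
python3 - <<'E'
from h import *
go([.5676,.2256,.20],down(.335));print(readout.sense()['force'],readout.sense()['width'])
E
```

```text
d [-0.0006 -0.0001  0.0218] norm 0.022 rot [ 0.0023 -0.0039 -0.0014]
[0.91973877 0.40065851 0.81865851] 0.006707542656601163
```

nudge_tcp --steps '[{"dz":0.01}, {"dz":0.018}, {"dz":0.022}, {"dz":0.026}, {"dz":0.03}, {"dz":0.033}, {"dz":0.033}]'

```text
time_s: 22.18
eef_pos: [0.568, 0.2254, 0.1885]
eef_rot: [-0.0, 0.58, 0.814, 0.002]
force: [0.9, -0.5, 1.8]
width: 0.005
finger_force: 1.1
```

```bash
cat > chk.py <<'E'
from h import *
im=optics.snapshot('side');cv2.imwrite('pics/chk.png',im[:,:,::-1]);S=optics.camera_info('side')
for c,s,m in blobs(im,(0,190,110),(6,255,255),(220,140,260,200),30): print('handle',c,s)
for h in(.26,.268,.325): print(h,proj(S,[.6038,.1226,h]))
E
python3 chk.py
```

```text
0.26 [235.25246895 176.81923915]
0.268 [235.18883961 174.32390835]
0.325 [234.71844061 155.95683093]
```

nudge_tcp --steps '[{"dz":0.003}, {"dz":0.005}, {"dz":0.007}, {"dz":0.007}]'

```text
time_s: 22.57
eef_pos: [0.5682, 0.2252, 0.1816]
eef_rot: [-0.0, 0.58, 0.814, 0.002]
force: [0.0, -1.2, 2.5]
width: 0.004
finger_force: 1.3
```

nudge_tcp --steps '[{"dz":-0.01}, {"dz":-0.03}, {"dz":-0.06}, {"dz":-0.1}, {"dz":-0.14}, {"dx":0.03, "dz":-0.18}, {"dx":0.06, "dz":-0.2}, {"dx":0.09, "dz":-0.2}, {"dx":0.12, "dz":-0.2}, {"dx":0.12, "dz":-0.2}]'

```text
time_s: 23.4
eef_pos: [0.5233, 0.3455, 0.3842]
eef_rot: [-0.002, 0.576, 0.817, 0.004]
force: [-1.3, 1.3, -0.3]
width: 0.003
finger_force: 0.0
```

```bash
python3 chk.py
```

```text
0.26 [235.25246895 176.81923915]
0.268 [235.18883961 174.32390835]
0.325 [234.71844061 155.95683093]
```

No views are left, so I check numerically from the top camera and the wrist camera.

```bash
cat > chk2.py <<'E'
from h import *
for n in('top','wrist','side'):
    c=optics.camera_info(n);im=optics.snapshot(n);cv2.imwrite(f'pics/chk_{n}.png',im[:,:,::-1])
    H={h:proj(c,[.6038,.1226,h]).round(1).tolist() for h in(.26,.268,.325)};print(n,'pred',H,'pad',proj(c,[.5676,.2256,.18]).round(1),'cap',proj(c,[.6033,.1215,.115]).round(1))
    for nm,lo,hi in(('red',(0,180,90),(6,255,255)),('yel',(22,150,90),(34,255,255))):
        for q,s,m in blobs(im,lo,hi,None,40): 
            if min(np.hypot(*(np.array(q)-v)) for v in list(H.values())+[proj(c,[.5676,.2256,.18])])<60: print(' ',nm,q,s)
E
python3 chk2.py
```

```text
top pred {0.26: [230.6, 168.3], 0.268: [230.5, 167.7], 0.325: [229.2, 162.7]} pad [200.4 185.7] cap [233.5 178.9]
  red [230.4, 167.3] [218, 162, 26, 12, 65]
  yel [200.5, 185.9] [195, 181, 11, 11, 79]
wrist pred {0.26: [255.2, 408.6], 0.268: [255.2, 415.6], 0.325: [255.5, 475.3]} pad [254.9 275.6] cap [254.2 320. ]
side pred {0.26: [235.3, 176.8], 0.268: [235.2, 174.3], 0.325: [234.7, 156.0]} pad [226.4 225.9] cap [236.7 218.7]
  yel [227.2, 227.9] [221, 223, 14, 11, 117]
```

Fired: the top view has the handle at row 167.3 (predicted 167.7 on the cap, 162.7 latched), and the pad is back up. I move the arm out of the side camera's line to confirm.

nudge_tcp --steps '[{"dx":-0.01, "dy":-0.02, "dz":-0.02}, {"dx":-0.03, "dy":-0.05, "dz":-0.03}, {"dx":-0.06, "dy":-0.08, "dz":-0.03}, {"dx":-0.09, "dy":-0.1, "dz":-0.03}, {"dx":-0.12, "dy":-0.12, "dz":-0.03}, {"dx":-0.15, "dy":-0.13, "dz":-0.03}, {"dx":-0.18, "dy":-0.13, "dz":-0.03}, {"dx":-0.21, "dy":-0.13, "dz":-0.03}, {"dx":-0.24, "dy":-0.13, "dz":-0.03}, {"dx":-0.27, "dy":-0.13, "dz":-0.03}, {"dx":-0.29, "dy":-0.13, "dz":-0.03}, {"dx":-0.29, "dy":-0.13, "dz":-0.03}]'

```text
time_s: 24.6
eef_pos: [0.5011, 0.0135, 0.4102]
eef_rot: [-0.0, 0.585, 0.811, 0.001]
force: [-1.0, -1.0, 0.0]
width: 0.002
finger_force: 0.0
```

```bash
python3 chk2.py; python3 - <<'E'
from h import *
im=cv2.imread('pics/chk_side.png')[:,:,::-1].copy();S=optics.camera_info('side')
for q,s,m in blobs(im,(14,80,60),(28,255,255),(225,205,255,230),5): print('brass',q,s)
print('stem',proj(S,[.6033,.1215,.05]),'cap edge',proj(S,[.6033,.1215,.107]))
for z in (.04,.06): 
    u,v=proj(S,[.6033,.1215,z]).astype(int); print(z,u,im[v,u-14:u+15,:].mean(1).astype(int).tolist())
E
```

```text
top pred {0.26: [230.6, 168.3], 0.268: [230.5, 167.7], 0.325: [229.2, 162.7]} pad [200.4 185.7] cap [233.5 178.9]
  red [231.3, 167.3] [218, 161, 27, 13, 116]
  yel [200.6, 185.9] [196, 181, 10, 11, 78]
wrist pred {0.26: [409.6, 109.5], 0.268: [413.9, 110.0], 0.325: [452.7, 113.8]} pad [385.7  -6.3] cap [358.1 105.4]
  red [417.3, 106.6] [402, 53, 32, 111, 2248]
  yel [383.8, 5.4] [369, 0, 31, 12, 352]
side pred {0.26: [235.3, 176.8], 0.268: [235.2, 174.3], 0.325: [234.7, 156.0]} pad [226.4 225.9] cap [236.7 218.7]
  red [235.6, 175.1] [230, 165, 12, 21, 122]
  yel [227.2, 227.9] [221, 223, 14, 11, 117]
brass [240.6, 206.9] [240, 205, 2, 5, 7]
brass [233.2, 224.2] [225, 217, 18, 13, 119]
stem [237.08697077 235.86176367] cap edge [236.72285605 220.90117788]
0.04 237 [62, 62, 63, 62, 63, 63, 62, 87, 109, 99, 83, 110, 131, 140, 141, 138, 129, 109, 82, 73, 98, 110, 95, 71, 65, 64, 63, 62, 64]
0.06 237 [90, 85, 83, 85, 89, 95, 97, 100, 114, 127, 142, 130, 132, 145, 146, 144, 140, 139, 136, 127, 106, 69, 45, 44, 54, 61, 63, 65, 63]
```

The side view has the handle at row 175.1 (177.6 at rest), which is 8 mm up, so the nose rests on the cap. The stem is centred on the anvil. Handing in.

```bash
python3 -c "
from cell import bot, optics, readout
print(bot.sign_off())"
```

```text
the job is handed in; nothing more can be done
None
```

The stamp was latched, the white insulator was set on the anvil inside the circle, and the trigger fired the striker onto its cap; the job was handed in at about 25 s, with camera checks showing the nose resting on the cap and the trigger back up, but no verdict was returned.

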